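# Strip the old cells from a battery case on the repair bench

### The job

Strip the battery case: pry its cover up with the blade tool in the notch at the cover's front edge, swing it wide open, and move every old cell from the case into the open steel tray. Then shut the cover fully, knock the locking pin on it right down with the mallet (not with the fingers), and leave both tools lying on the flat grey tool mat. Leave the other things on the bench where they are.

Things in the scene. Friction and masses are not known exactly. Their poses are not given: they have to be found in the camera images.
- case: Fixed grey plastic battery case, 150 (x) x 250 (y) x 62 mm high without its cover; walls and floor 8 mm thick. Origin at the centre of its underside; its front is -x of its own frame, its hinge runs along the top of its +x side. Cells stand inside in bays at x = -6 mm, y = -81, -27, 27, 81 mm, lengthwise along x; a bay may be empty.
- notch (a point): Centre of the pry notch in the middle of the case's front wall: an opening 60 mm wide, from 50 to 62 mm above the bench, through the 8 mm wall under the shut cover. Its axes are the case's (x points inward). The tops of the cells lie 8 mm below this point's height.
- cover (a joint): Angle of the case's cover, rad: 0 shut, grows as it opens upward, stop at 1.6 (just past upright). A stiff hinge (0.12 N m friction, cover 0.15 kg) keeps it where it is left; about 2 to 3 N at the front edge lifts it. The cover is a flat black plate 150 x 250 mm, 6 mm thick, flush with the case all round.
- cover_hinge (a point): Point on the hinge axis, at mid length, level with the cover's underside (62 mm above the bench); fixed. Its z axis is the normal of the cover's outer face and its -x axis points to the front edge; both turn with the cover. The hinge axis is y.
- cover_lip (a point): Middle of the cover's front lower edge, 150 mm from the hinge; above the notch when shut.
- pin (a joint): Travel of the locking pin, m: 0 standing fully proud, 0.018 fully down on its stop. It moves along the cover's normal against a weak spring and about 4 N of friction and stays where it is left; about 6 N drives it.
- pin_top (a point): Centre of the top of the locking pin, a round steel head 26 mm in diameter on the cover's outer face, on its middle line, 115 mm from the hinge towards the front edge. Its top stands 22 mm over the outer face when proud and 4 mm when fully down.
- blade: Pry tool, 170 mm long: a black plastic handle 110 mm long, 22 mm wide, 24 mm high and a straight flat steel blade 60 mm long, 20 mm wide, 3 mm thick at half the handle's height. Origin on the underside of the handle at the balance point, 25 mm behind the handle's front end; x points to the blade tip, which is at x = 85, z = 12 mm; the handle runs from x = -85 to 25 mm. 0.09 kg.
- mallet: Small mallet, 0.3 kg, standing on one face of its head with the handle level. Head: a steel cylinder with white plastic faces, 42 mm in diameter, 60 mm high, axis z. Origin at the centre of the lower face; z points up through the head. The wooden handle runs along -x from the head to x = -141 mm, 20 mm wide (y), 22 mm high, its middle 30 mm above the face.
- mat: Fixed flat grey rubber tool mat, 270 (x) x 220 (y) x 3 mm; origin at the centre of its underside. Both tools start on it, side by side along its x axis.
- tray: Fixed open steel tray, outside 210 (x) x 190 (y) x 40 mm high, walls and floor 5 mm. Origin at the centre of its underside.
- cell1: Old battery cell, a black block with a metal sleeve, 80 (x) x 26 (y) x 40 mm (z), about 0.12 kg; starts upright in a bay of the case, resting 8 mm above the bench, top at 48 mm, 28 mm from a cell in the next bay. Origin at the centre of its underside. May be absent.
- cell2: Old battery cell, a black block with a metal sleeve, 80 (x) x 26 (y) x 40 mm (z), about 0.12 kg; starts upright in a bay of the case, resting 8 mm above the bench, top at 48 mm, 28 mm from a cell in the next bay. Origin at the centre of its underside. May be absent.
- cell3: Old battery cell, a black block with a metal sleeve, 80 (x) x 26 (y) x 40 mm (z), about 0.12 kg; starts upright in a bay of the case, resting 8 mm above the bench, top at 48 mm, 28 mm from a cell in the next bay. Origin at the centre of its underside. May be absent.
- cell4: Old battery cell, a black block with a metal sleeve, 80 (x) x 26 (y) x 40 mm (z), about 0.12 kg; starts upright in a bay of the case, resting 8 mm above the bench, top at 48 mm, 28 mm from a cell in the next bay. Origin at the centre of its underside. May be absent.
- driver: Screwdriver with a red handle, 170 mm long, lying on the bench; not to be disturbed.
- tweezers: Dark steel tweezers, 120 mm long, lying on the bench; not to be disturbed.
- flux: Small jar, 44 mm in diameter, 55 mm high; not to be disturbed.
- spool: Metal solder spool, 60 mm in diameter, 45 mm high; not to be disturbed.
Mind the look-alikes: they are no part of the job. What is shaped like the mallet but yellow is not meant.

How it is judged:
By the outcome, as a careful person would: the job done as asked, in the order asked, and still so for the second after the job is handed in, with the robot touching nothing.
Of cell1, cell2, cell3, cell4 only 2 to 4 are there at a start; the rules pass over those that are not, and their reading is None.
At some moment in a run one of blade, mallet may be knocked a few centimetres aside while the robot is not near it.
Once in a run the grip may slacken for a moment while it holds something.
It also fails if it takes over 210 s, if anything falls off the work surface, if the arm or the gripper's body presses on something with over 40 N, if the wrist force passes 120 N, or if a joint passes its speed limit or range.

### The arm

A 6-joint arm with a two-finger parallel gripper is mounted at the origin on the work surface. World frame = base frame: x ahead of the robot, y to its left, z up, the work surface at z = 0. Lengths are in m, angles in rad, forces in N, time in s.
With the tool pointing down it reaches from about 0.275 to 0.975 m from the base axis. Payload 8.4 kg.
Tool frame: the origin (TCP) lies between the finger pads; the fingertips stand 17 mm ahead of it and the grasp point (between the pads) lies 2 mm behind it; z points along the fingers, y is the direction in which the jaws open and shut (so a half turn about z gives the same grasp; the last joint's range is limited). The gripper opens to 92 mm and grips with 3 to 60 N. Pads are 20 mm wide; open, the fingers measure 128 mm over their backs; the gripper's body (75 mm by 189 mm) begins 69 mm behind the grasp point.
Start: joints at [-1.113, 0.353, 1.633, -0, 1.155, -0.002], TCP at [0.277, -0.56, 0.232] pointing down, gripper open.
Joint ranges: [-2.63, 2.63], [-0.92, 2.1], [0.06, 2.66], [-1.3, 4.44], [0, 2.69], [-3.02, 3.02]. Speed limits (rad/s): [2.22, 2.22, 2.79, 3.14, 3.14, 3.14].

### API

Orientations are given as a 3x3 rotation matrix whose columns are the frame's x, y, z axes.
In Python, from bench import * gives the robot as it stands. Calls block until the motion is done:
- movep(position, orientation): joint-space move of the TCP to a pose.
- line_to(position, feed=0.15, rotation=None, guard=None): straight line of the TCP; rotation=None keeps the orientation; feed is the mean speed in m/s. With guard (N) it stops when the force on the tool has changed by that much, and returns True; else False.
- movej(angles): joint-space move.
- move_gripper(opening, effort=None): finger opening in m; effort is the grip in N (None keeps the last); returns when the fingers have stopped.
- dwell(seconds).
- solve_ik(position, orientation): joint angles nearest the present ones, or None.
- observe(): the state.
- get_image(name): name is "scene" or "top" or "wrist"; returns a dict with "frame" (420x560x3 uint8, red, green, blue), "depth" (420x560 float32, m along the optical axis (not along the pixel's ray), 0 where there is no reading), "mtx" (3x3 intrinsics, pixels), "world_from_camera" (4x4, takes a point from camera to world coordinates). Camera axes: x right, y up, looking along -z (the intrinsics and any distortion apply to the point x, -y, -z); pixel columns grow to the right and rows downward; lengths in m; the calibration is good to about 2 mm. A picture is of the moment at which its call begins.
A pose or a line that the arm cannot do raises PlanningError and nothing moves.
- finish_job(): hands the job in, once; it reports no verdict.
The state is a dict: "t": time; "qpos": joint angles; "qd": joint speeds; "joint_efforts": joint torques, N m; "position": TCP position; "ee_rot": TCP orientation; "ft_force": force on the tool from outside, world axes, zero at the start; "torque": the same for the moment, N m; "finger_gap": finger opening in m.
Only numpy, scipy, OpenCV 4.12 (cv2) and the standard library are available. Lean on these libraries where they do the work, as an engineer would, in place of code of your own. Each camera call takes 0.05 s, during which the arm holds its last target.

## Working session

There is one attempt and no reset: what is moved stays moved. The work goes in short steps, each a Python script; the robot and the scene stay as the last script left them, time stands still between calls to the robot, and variables do not carry over. Pictures are saved under pics/ and viewed, and the job is handed in when it is done.

```bash
ls; mkdir -p pics
python3 - <<'E'
from bench import *
import cv2
for n in ["scene","top","wrist"]:
    d=get_image(n); cv2.imwrite(f"pics/a_{n}.png",d["frame"][:,:,::-1]); print(n,d["mtx"].round(1).tolist(),d["world_from_camera"].round(3).tolist())
s=observe(); print(s)
E
```

```text
pics
scene [[447.5, 0.0, 280.8], [0.0, 447.5, 206.4], [0.0, 0.0, 1.0]] [[0.693, -0.45, 0.563, 1.065], [0.721, 0.414, -0.556, -0.558], [0.017, 0.791, 0.611, 0.68], [0.0, 0.0, 0.0, 1.0]]
top [[383.9, 0.0, 278.0], [0.0, 383.9, 205.8], [0.0, 0.0, 1.0]] [[-0.027, 0.996, -0.082, 0.388], [-1.0, -0.026, 0.018, 0.014], [0.016, 0.082, 0.996, 1.17], [0.0, 0.0, 0.0, 1.0]]
wrist [[296.4, 0.0, 278.8], [0.0, 296.4, 205.8], [0.0, 0.0, 1.0]] [[0.444, 0.859, 0.255, 0.351], [-0.896, 0.426, 0.125, -0.525], [-0.001, -0.284, 0.959, 0.385], [0.0, 0.0, 0.0, 1.0]]
{'t': 0.15, 'qpos': array([-1.11339601e+00,  3.53464881e-01,  1.63396497e+00,  3.61996769e-05,
        1.15518162e+00, -2.43285801e-03]), 'qd': array([-0.00093534, -0.00072694, -0.00123361,  0.00151888,  0.00240129,
        0.00106263]), 'joint_efforts': array([-1.51162636e-03, -5.94210613e+01, -3.34471214e+01,  6.95579429e-02,
        2.04585388e-02, -6.79788855e-05]), 'position': array([ 0.27720821, -0.55976281,  0.23105052]), 'ee_rot': array([[ 8.96133047e-01,  4.43785291e-01, -4.20212303e-04],
       [ 4.43785489e-01, -8.96132567e-01,  9.28709216e-04],
       [ 3.55815602e-05, -1.01873114e-03, -9.99999480e-01]]), 'ft_force': array([-0.03701072,  0.71840321,  0.47880098]), 'torque': array([ 4.70310590e-05,  9.05577165e-03, -1.62133874e-02]), 'finger_gap': 0.09175186984960784}
```

View pics/a_scene.png

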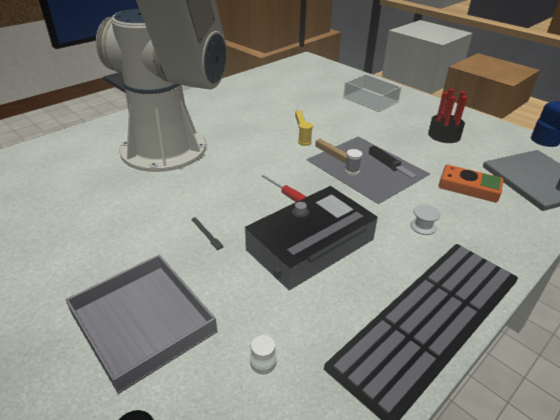

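View pics/a_top.png

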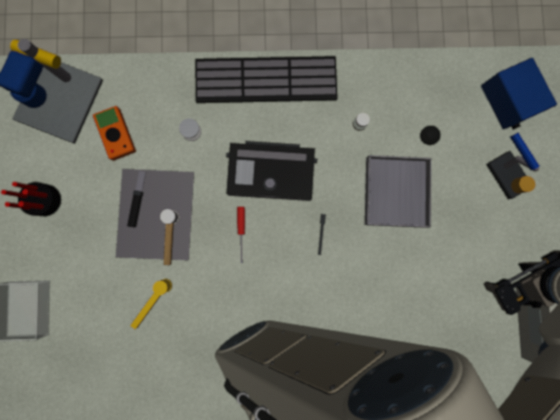

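View pics/a_wrist.png

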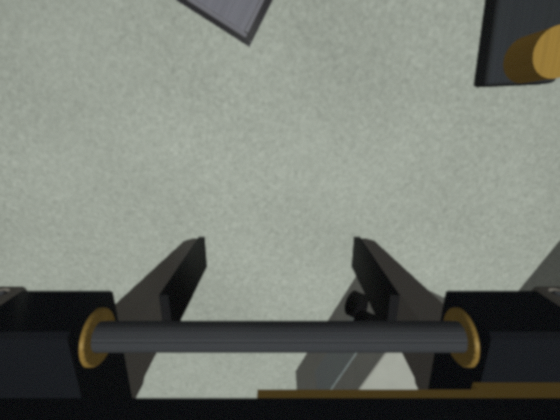

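The scene view shows the case near (312,230), the tray at (140,320), the mat at (368,168) with mallet and blade, and the screwdriver and tweezers in front of the case. The top view shows the case at (270,172), its pin at (270,184) on the robot's side, the tray at (398,191) and the mat at (156,214).

```bash
cat > h.py <<'E'
from bench import *
import numpy as np, cv2
def ray(d,u,v):
    K=d["mtx"];T=d["world_from_camera"]
    c=np.array([(u-K[0,2])/K[0,0],-(v-K[1,2])/K[1,1],-1.0])
    return T[:3,3],T[:3,:3]@c
def onz(d,u,v,z):
    o,r=ray(d,u,v); return o+r*(z-o[2])/r[2]
def proj(d,p):
    K=d["mtx"];T=d["world_from_camera"]
    c=T[:3,:3].T@(np.asarray(p)-T[:3,3]); c=c/-c[2]
    return np.array([K[0,2]+K[0,0]*c[0],K[1,2]-K[1,1]*c[1]])
def cloud(d):
    z=d["depth"];v,u=np.mgrid[:z.shape[0],:z.shape[1]]
    K=d["mtx"];T=d["world_from_camera"]
    c=np.stack([(u-K[0,2])/K[0,0]*z,-(v-K[1,2])/K[1,1]*z,-z],-1)
    return c@T[:3,:3].T+T[:3,3]
def save(d,name,x0=0,y0=0,x1=560,y1=420,s=1):
    im=d["frame"][y0:y1,x0:x1,::-1]
    cv2.imwrite("pics/"+name+".png",cv2.resize(im,None,fx=s,fy=s,interpolation=cv2.INTER_CUBIC))
def Rd(psi):  # tool down, x axis at angle psi, jaws along y
    c,s=np.cos(psi),np.sin(psi)
    return np.array([[c,s,0],[s,-c,0],[0,0,-1.]])
E
python3 - <<'E'
from h import *
d=get_image("top"); P=cloud(d)
save(d,"b_top",100,130,340,280,3.3)
for (u,v) in [(100,250),(270,300),(270,172),(270,184),(245,172),(398,191),(156,214),(130,240),(168,216)]:
    print(u,v,d["depth"][v,u],P[v,u].round(3))
m=(P[...,2]>0.06)&(P[...,2]<.075)
g=np.zeros(m.shape,np.uint8);g[130:220,215:330]=m[130:220,215:330]
r=cv2.minAreaRect(np.argwhere(g)[:,::-1].astype(np.float32));print(r)
for c in cv2.boxPoints(r): print(c,onz(d,*c,.068).round(4))
E
```

```text
100 250 1.1525625 [0.364 0.531 0.003]
270 300 1.1504549 [0.201 0.025 0.001]
270 172 1.112074 [0.577 0.015 0.07 ]
270 184 1.0925713 [0.539 0.016 0.086]
245 172 1.114376 [0.579 0.087 0.067]
398 191 1.1837845 [ 0.52  -0.378  0.001]
156 214 1.1579297 [0.467 0.362 0.009]
130 240 1.1552334 [0.391 0.441 0.004]
168 216 1.1019965 [0.457 0.311 0.065]
((270.93109130859375, 168.72378540039062), (86.20816040039062, 54.47123718261719), 3.7313966751098633)
[226.14594 193.0965 ] [0.5185 0.1428 0.068 ]
[229.69086 138.74072] [0.6778 0.13   0.068 ]
[315.71625 144.35107] [ 0.6554 -0.1208  0.068 ]
[312.17133 198.70685] [ 0.496 -0.105  0.068]
```

View pics/b_top.png

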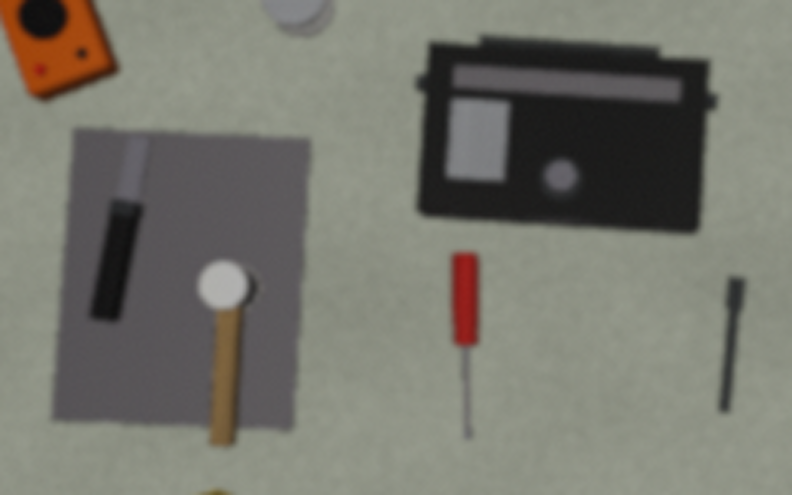

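Run:
```python
from h import *
for n,p in [("mat",[.40,.36,.30]),("case",[.47,.02,.30])]:
    print(solve_ik(np.array(p),Rd(0)))
    movep(p,Rd(0)); dwell(.3)
    d=get_image("wrist"); save(d,"c_"+n); np.savez("c_"+n,**d)
    s=observe();print(s["t"],s["position"],s["qpos"].round(2), d["world_from_camera"][:3,3])
    # cross-calibration check
```

```text
[ 7.30027745e-01  1.55854409e-01  1.73892894e+00 -4.44089210e-16
  1.24680930e+00  2.30082407e+00]
3.8 [0.40008394 0.35988193 0.29997355] [ 0.73  0.16  1.74 -0.    1.25  2.3 ] [0.4820424  0.35944512 0.45360279]
[ 3.93389255e-02  4.14568188e-02  1.86759346e+00 -4.44089210e-16
  1.23254237e+00  1.61013525e+00]
5.4583 [0.47002776 0.02050457 0.29995592] [0.04 0.04 1.87 0.   1.23 1.61] [0.55195583 0.0203259  0.45356675]
```

View pics/c_mat.png

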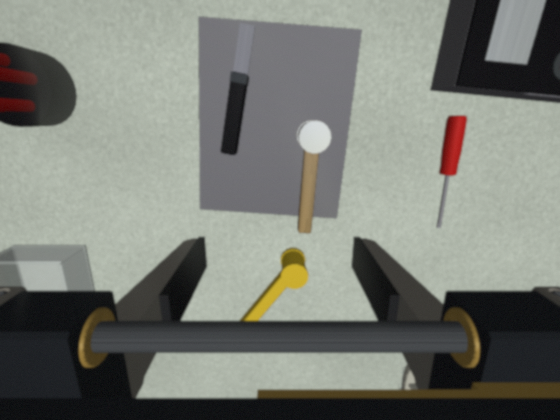

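View pics/c_case.png

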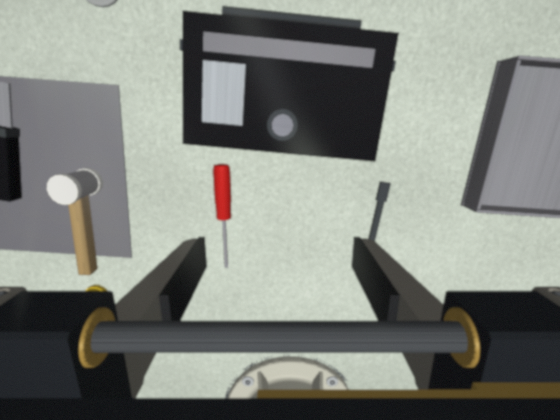

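The mat view shows the blade from (228,153) to (245,25), the mallet head at (314,137) and its handle end at (305,232). The case view shows the cover's front corners at (183,144) and (375,160), and the pin at (282,125).

Run:
```python
from h import *
d=dict(np.load("c_mat.npz")); f=d["frame"].astype(int)
# blade handle
m=np.zeros((420,560),np.uint8); sub=(f.max(2)<45); m[60:165,205:262]=sub[60:165,205:262]
r=cv2.minAreaRect(np.argwhere(m)[:,::-1].astype(np.float32)); print("handle",r)
pts=[onz(d,*c,.027)[:2] for c in cv2.boxPoints(r)]; print(np.round(pts,4), [np.linalg.norm(pts[i]-pts[i-1]).round(4) for i in range(4)])
save(d,"d_mat",190,10,370,240,2.6)
print("mallet head top",onz(d,314.5,136.5,.063))
print("handle end",onz(d,305,232,.044), "mid",onz(d,309.5,165,.044))
for u,v in [(200,17),(361,30),(338,217),(200,208)]: print("mat",onz(d,u,v,.003).round(4))
d=dict(np.load("c_case.npz")); save(d,"d_case",170,0,410,180,3.3)
for u,v in [(183,144),(375,160),(397,34),(183,11)]: print("cover",onz(d,u,v,.068).round(4))
print("pin",onz(d,283,125,.09))
```

```text
handle ((233.21524047851562, 117.83511352539062), (15.504107475280762, 70.79073333740234), 8.820380210876465)
[[0.436  0.4428]
 [0.5284 0.4231]
 [0.5255 0.4028]
 [0.4326 0.4211]] [np.float64(0.0219), np.float64(0.0945), np.float64(0.0206), np.float64(0.0946)]
mallet head top [0.45913376 0.31337757 0.063     ]
handle end [0.32010795 0.32044729 0.044     ] mid [0.41951335 0.31673511 0.044     ]
mat [0.611  0.4644 0.003 ]
mat [0.5957 0.2484 0.003 ]
mat [0.3297 0.2643 0.003 ]
mat [0.3447 0.4845 0.003 ]
cover [0.5198 0.1426 0.068 ]
cover [ 0.4998 -0.1047  0.068 ]
cover [ 0.6453 -0.1165  0.068 ]
cover [0.6681 0.1292 0.068 ]
pin [0.54388141 0.01521715 0.09      ]
```

View pics/d_mat.png

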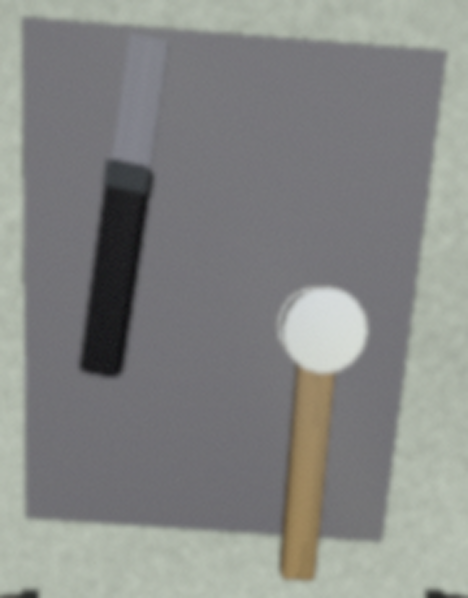

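View pics/d_case.png

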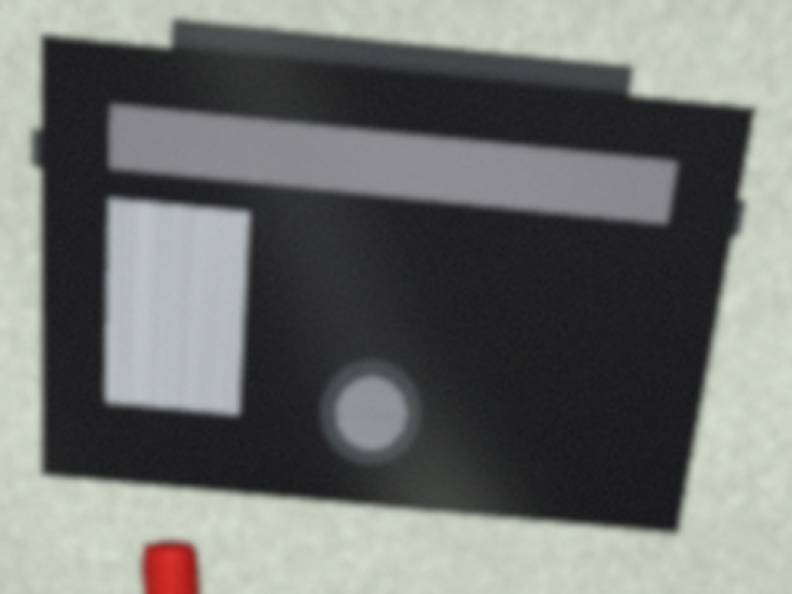

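```bash
cat >> h.py <<'E'
CY=-0.086; CC=np.array([.58325,.01265])
def cw(x,y,z):
    c,s=np.cos(CY),np.sin(CY)
    return np.array([CC[0]+c*x-s*y,CC[1]+s*x+c*y,z])
def st(msg=""):
    s=observe(); print(msg,"t%.1f"%s["t"],s["position"].round(4),"F",s["ft_force"].round(1),"M",s["torque"].round(2),"gap%.4f"%s["finger_gap"])
E
python3 - <<'E'
from h import *
d=dict(np.load("c_mat.npz"))
a=-.203; o=np.array([.5176,.4149]); x=np.array([np.cos(a),np.sin(a)])
print("tip",proj(d,[*(o+.085*x),.0165]),"front",proj(d,[*(o+.025*x),.027]))
print(onz(d,246.9,22.7,.0165),onz(d,239.8,72,.027))
E
```

```text
tip [249.20167985  22.56489364] front [240.54884489  70.53364154]
[0.60069875 0.40075991 0.0165    ] [0.54030268 0.41091631 0.027     ]
```

Run:
```python
from h import *
a=-.188; o=np.array([.5172,.4162]); R=Rd(a)
move_gripper(.05,50)
movep([*o,.12],R); st()
print(line_to([*o,.0225],feed=.12,guard=8)); st("down")
move_gripper(0.0,50); st("grip")
line_to([*o,.15],feed=.15); st("up")
R=Rd(CY)
p=cw(-75-.0-.03-.085,0,0) if 0 else cw(-.075-.025-.085,0,.056+.0075)
movep([p[0],p[1],.16],R)
d=get_image("wrist"); save(d,"e_w"); d=get_image("scene"); save(d,"e_s",220,100,460,300,3)
st()
```

```text
t7.8 [0.5178 0.4155 0.1207] F [-0.1 -0.6 -0.5] M [ 0.02 -0.01  0.04] gap0.0503
False
down t8.8 [0.5177 0.4165 0.0231] F [-0.4  0.7 -0.5] M [0.07 0.05 0.02] gap0.0501
grip t9.3 [0.5174 0.4164 0.0228] F [-0.2 -0.9  2.3] M [ 0.08  0.1  -0.03] gap0.0213
up t10.3 [0.5166 0.4158 0.149 ] F [-0.2 -0.4 -0.4] M [0.05 0.   0.03] gap0.0218
 t11.9 [0.3997 0.0291 0.1601] F [ 0.3 -0.3 -0.5] M [ 0.04 -0.    0.01] gap0.0214
```

View pics/e_w.png

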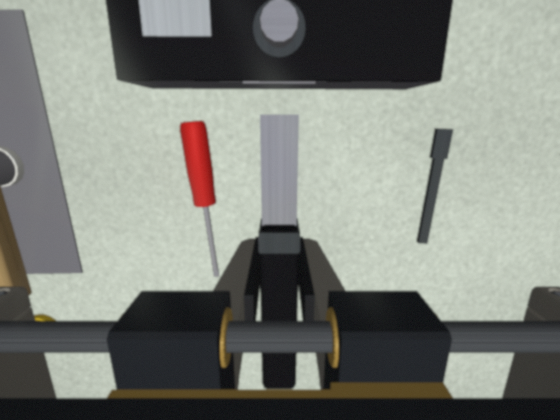

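View pics/e_s.png

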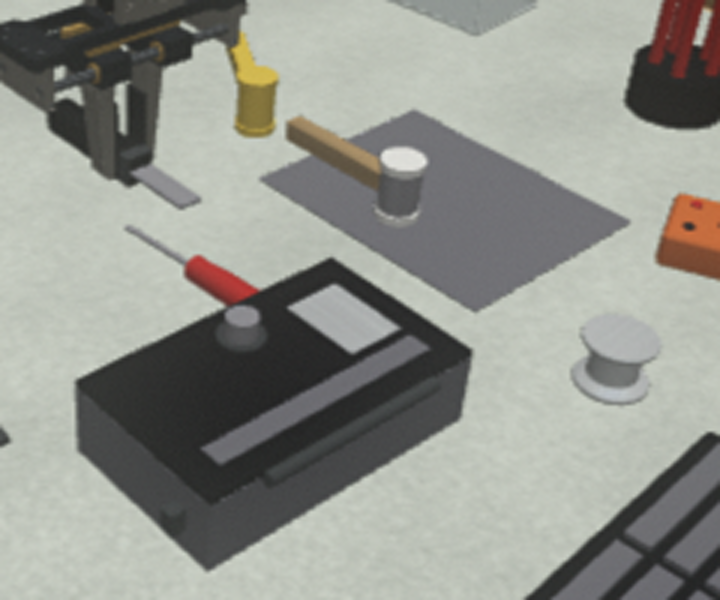

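The blade sits straight in the jaws, with its tip at (279,115) in line with the notch highlight at (279,82). The handle fills the gap at 21.5 mm.

Run:
```python
from h import *
z=.056+.0075
p=cw(-.075-.025-.085,0,z)
line_to(p,feed=.1); st("pre")
p=cw(-.046-.085,0,z)
print("ins guard",line_to(p,feed=.06,guard=6)); st("in")
d=get_image("scene"); save(d,"f_s0",220,100,460,300,3)
# lift tip along arc about hinge
r=.119
for th in np.radians([3,6,10,15,20]):
    # tip top at underside; initial tip top .0575+.. 
    tx=.075-r*np.cos(th); tz=.062+r*np.sin(th)-.0015
    line_to(cw(tx-.085,0,tz+.0075),feed=.05); st("th%.0f"%np.degrees(th))
d=get_image("scene"); save(d,"f_s1",220,100,460,300,3)
```

```text
pre t13.0 [0.3993 0.0286 0.0639] F [ 0.4 -0.3 -0.9] M [ 0.05 -0.03 -0.02] gap0.0216
ins guard False
in t14.1 [0.4522 0.0239 0.0634] F [-0.3 -0.3 -0.2] M [ 0.03  0.05 -0.05] gap0.0218
th3 t14.5 [0.4553 0.0237 0.0747] F [-0.1  0.8 -1.4] M [0.02 0.03 0.03] gap0.0218
th6 t14.8 [0.4557 0.0237 0.0808] F [ 1.  -0.2 -0.5] M [0.06 0.   0.  ] gap0.0219
th10 t15.1 [0.4569 0.0236 0.0891] F [ 0.4  0.1 -1.5] M [0.12 0.03 0.  ] gap0.0214
th15 t15.5 [0.4593 0.0234 0.0992] F [ 0.  -0.1 -0.2] M [ 0.03  0.02 -0.02] gap0.0212
th20 t15.8 [0.4624 0.0231 0.1091] F [-0.5  0.  -1.5] M [ 0.01 -0.03 -0.02] gap0.0219
```

View pics/f_s1.png

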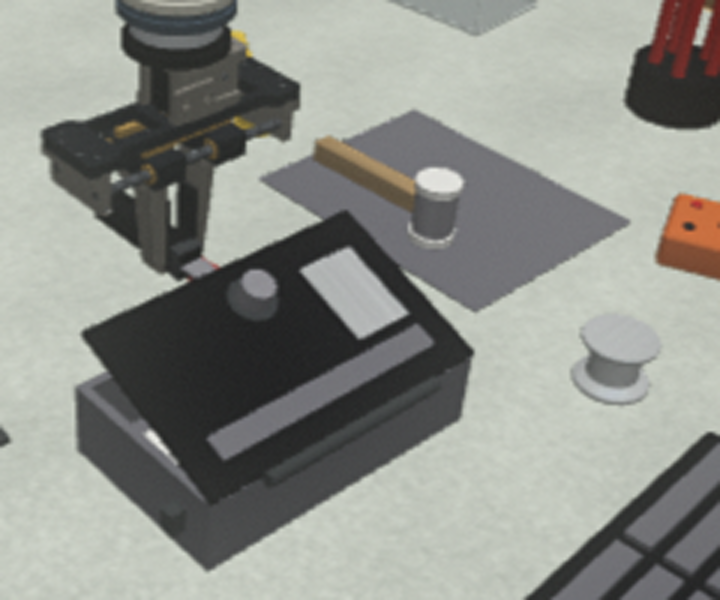

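The cover is up about 20°, and the mallet has moved from (400,185) to (437,205) in the same crop, so the knock has probably happened. I'll continue the arc.

Run:
```python
from h import *
r=.119
for th in np.radians([28,36,44,52,60,68,76,82,87]):
    tx=.075-r*np.cos(th); tz=.062+r*np.sin(th)-.0015
    line_to(cw(tx-.085,0,tz+.0075),feed=.07)
    st("th%.0f"%np.degrees(th))
d=get_image("scene"); save(d,"g_s1",200,60,480,300,2.5)
```

```text
th28 t16.2 [0.4692 0.0225 0.1242] F [-0.6  0.8 -1.7] M [0.1  0.03 0.06] gap0.0215
th36 t16.6 [0.4781 0.0217 0.1383] F [-0.6  0.2 -1. ] M [ 0.07 -0.01  0.01] gap0.0214
th44 t17.0 [0.4889 0.0208 0.1511] F [-0.9  0.3 -0.1] M [-0.   -0.01  0.05] gap0.0218
th52 t17.4 [0.5012 0.0198 0.1622] F [-0.2 -0.4 -1.8] M [ 0.05 -0.02  0.03] gap0.0217
th60 t17.8 [0.5149 0.0186 0.1714] F [ 0.  -0.8 -0.7] M [ 0.02 -0.05  0.03] gap0.0218
th68 t18.2 [0.5296 0.0173 0.1786] F [-0.3 -0.3 -1.1] M [0.03 0.03 0.02] gap0.0209
th76 t18.6 [0.5453 0.0159 0.1836] F [ 0.3  1.4 -1.8] M [ 0.07 -0.   -0.01] gap0.0217
th82 t18.9 [0.5574 0.0149 0.1859] F [ 0.1 -1.1 -0.4] M [ 0.05 -0.01 -0.01] gap0.0219
th87 t19.2 [0.5677 0.014  0.1869] F [-2.   0.1 -0.1] M [0.08 0.01 0.04] gap0.0218
```

View pics/g_s1.png

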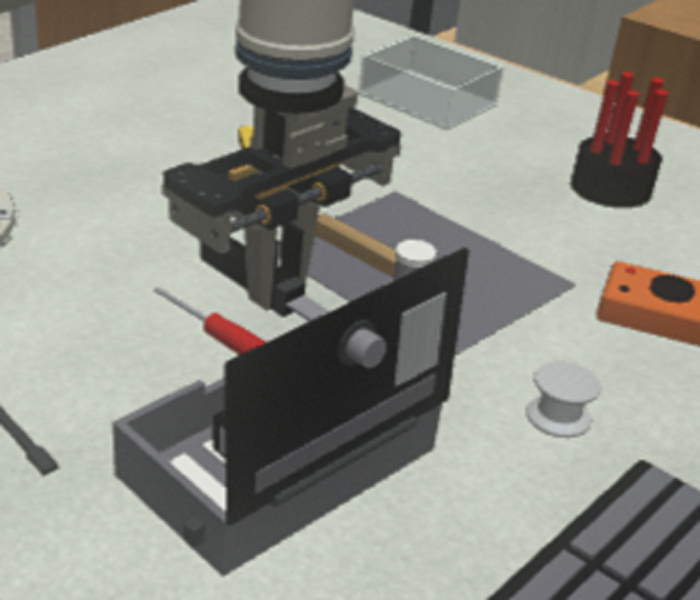

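Run:
```python
from h import *
p=observe()["position"]
q=cw(.0765-.085,0,p[2]); print(line_to(q,feed=.03,guard=6)); st("push")
line_to(cw(-.04-.085,0,p[2]),feed=.2)
line_to(cw(-.085-.085,0,.24),feed=.25); 
d=get_image("wrist"); save(d,"h_w1"); np.savez("h_w1",**d)
movep([.42,.36,.25],Rd(-.1)); dwell(.2)
d=get_image("wrist"); save(d,"h_w2"); np.savez("h_w2",**d)
st()
```

```text
False
push t19.6 [0.575  0.0134 0.1868] F [ 0.7 -0.2 -1.5] M [ 0.11  0.   -0.06] gap0.0216
 t22.4 [0.4204 0.3591 0.2502] F [-0.7 -0.2 -1.1] M [0.07 0.02 0.01] gap0.0213
```

View pics/h_w1.png

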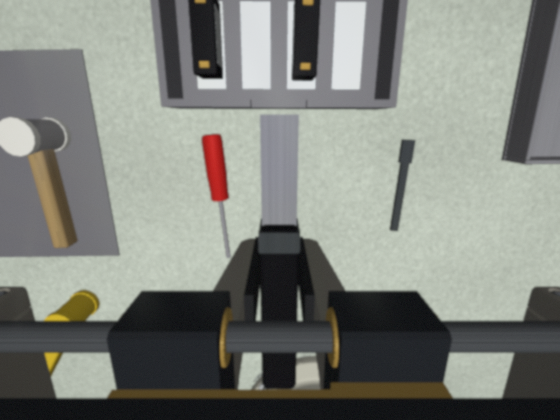

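View pics/h_w2.png

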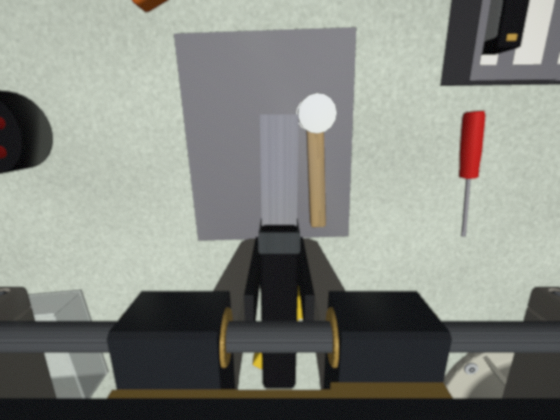

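The case view shows two cells, at columns 207 and 305, which are the bays at y = +81 and -27; the other two floors are bare. The mat view shows the mallet now with its head at (317,113) and its handle end at (318,226).

Run:
```python
from h import *
d=dict(np.load("h_w2.npz"))
print("head",onz(d,317.5,113,.063),"hend",onz(d,317.5,226,.044))
a=-.188; o=np.array([.5172,.4162]); R=Rd(a)
movep([*o,.12],R)
print(line_to([*o,.0245],feed=.12)); print(line_to([*o,.0215],feed=.03,guard=4)); st("down")
move_gripper(.05); dwell(.2)
line_to([*o,.15],feed=.2); 
movep([*cw(-.09,0,.28)],Rd(CY)); dwell(.2)
d=get_image("wrist"); save(d,"i_w"); np.savez("i_w",**d); 
d=get_image("top"); save(d,"i_t",100,120,440,290,2.3); np.savez("i_t",**d); st()
```

```text
head [0.50287494 0.30751952 0.063     ] hend [0.36373904 0.31403205 0.044     ]
False
False
down t24.3 [0.5182 0.417  0.0228] F [0.3 0.6 6.7] M [0.08 0.09 0.  ] gap0.0219
 t27.7 [0.4937 0.0208 0.2798] F [-0.7 -0.6 -0.4] M [ 0.06  0.04 -0.04] gap0.0502
```

View pics/i_w.png

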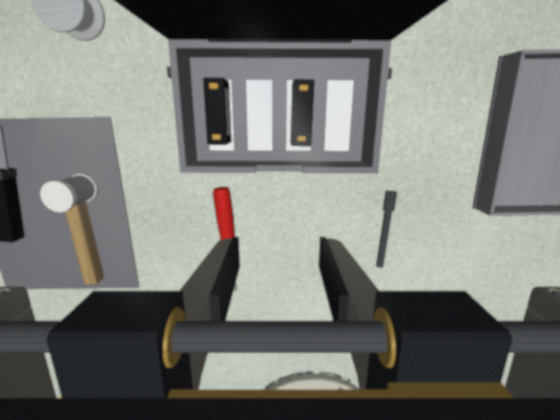

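View pics/i_t.png

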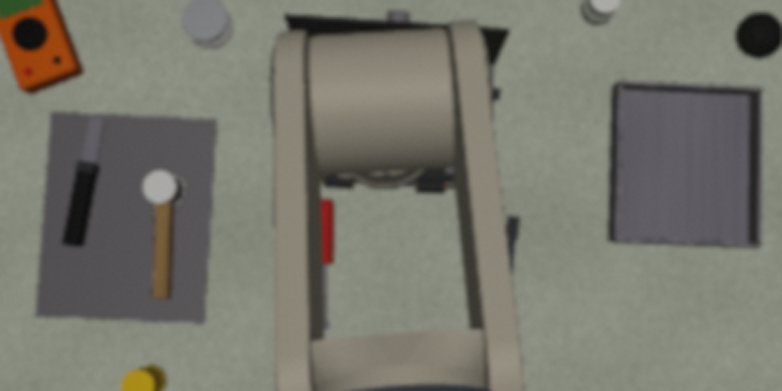

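Wrist view: the two cells are at (217,111) and (302,112), the other bays are empty and the cover stands upright. Top view: the blade is back on the mat at (80,180), the mallet is inside the mat, and the tray is at (685,165).

Run:
```python
from h import *
d=dict(np.load("i_w.npz"))
save(d,"j",160,30,400,190,3.3)
for y in (.081,-.027): print(y,[ (proj(d,cw(-.006+sx*.04,y+sy*.013,.048))-[160,30])*3.3 for sx,sy in ((-1,1),(-1,-1),(1,-1),(1,1))])
t=dict(np.load("i_t.npz"))
print("tray top rim",[onz(t,100+u/2.3,120+v/2.3,.04).round(4) for u,v in ((610,242),(614,82),(760,90),(760,246))])
```

```text
0.081 [array([150.79014588, 391.33252626]), array([217.71310086, 391.43661773]), array([206.9375554 , 169.46957757]), array([135.74434109, 169.34361994])]
-0.027 [array([428.72128917, 391.76481829]), array([495.60841079, 391.86885402]), array([502.55870755, 169.99260125]), array([431.40604392, 169.86671537])]
tray top rim [array([ 0.4161, -0.2621,  0.04  ]), array([ 0.6242, -0.2769,  0.04  ]), array([ 0.609 , -0.4678,  0.04  ]), array([ 0.4058, -0.4556,  0.04  ])]
```

View pics/j.png

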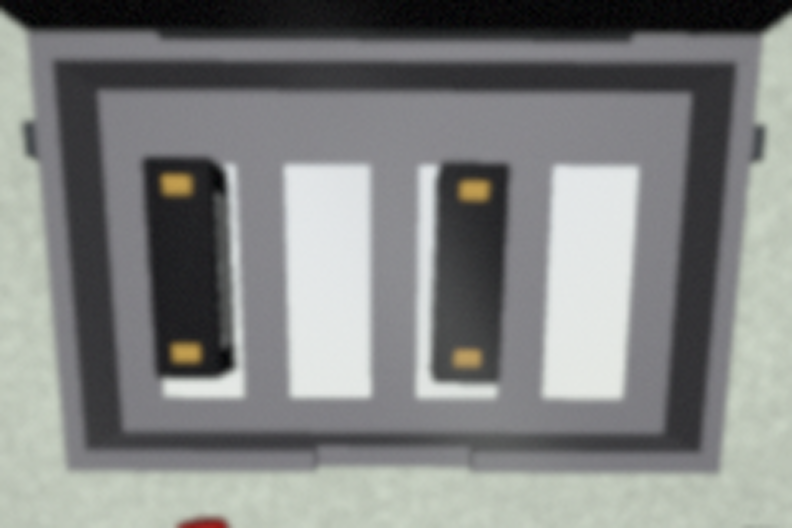

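Run:
```python
from h import *
d=dict(np.load("i_w.npz"))
def L(p):
    c,s=np.cos(CY),np.sin(CY); q=p[:2]-CC; return np.array([c*q[0]+s*q[1],-s*q[0]+c*q[1]]).round(4)
def w(u,v,z): return onz(d,160+u/3.3,30+v/3.3,z)
for n,a,b in (("L",(177,184),(185,352)),("R",(474,190),(466,358))):
    A,B=w(*a,.048),w(*b,.048); print(n,L(A),L(B),"mid",((A+B)/2).round(4),L((A+B)/2),"yaw",np.arctan2(*(A-B)[1::-1]))
print("corner",[L(w(u,v,.048)) for u,v in ((145,158),(158,377),(441,163),(508,163),(432,380),(500,380))])
print("rim",[L(w(u,v,.062)) for u,v in ((68,470),(719,470))])
print("patch floor",[L(w(u,v,.008)) for u,v in ((285,165),(371,165),(290,397),(371,397),(553,165),(640,165),(544,398),(624,398))])
```

```text
L [0.029  0.0792] [-0.0311  0.0798] mid [0.5891 0.092  0.048 ] [-0.001   0.0795] yaw -0.09591963548556855
R [ 0.0272 -0.0297] [-0.0332 -0.0282] mid [ 0.5778 -0.016   0.048 ] [-0.003 -0.029] yaw -0.11160123088153209
corner [array([0.0378, 0.0903]), array([-0.0405,  0.0908]), array([ 0.0363, -0.0175]), array([ 0.0364, -0.0419]), array([-0.0415, -0.0152]), array([-0.0415, -0.0416])]
rim [array([-0.0744,  0.1244]), array([-0.074 , -0.1251])]
patch floor [array([0.0401, 0.0435]), array([0.0401, 0.0088]), array([-0.0523,  0.0441]), array([-0.0522,  0.0093]), array([ 0.0403, -0.0645]), array([ 0.0403, -0.0995]), array([-0.0525, -0.0651]), array([-0.0525, -0.0995])]
```

```bash
cat >> h.py <<'E'
TC=np.array([.5138,-.3656]); TY=-.066
def tw(x,y,z):
    c,s=np.cos(TY),np.sin(TY)
    return np.array([TC[0]+c*x-s*y,TC[1]+s*x+c*y,z])
def cell(lx,ly,op,tx,ty,dyaw=0):
    R=Rd(CY+np.pi+dyaw)
    move_gripper(op,40)
    movep(cw(lx,ly,.16),R); st("above")
    print("guard",line_to(cw(lx,ly,.032),feed=.1,guard=6)); st("down")
    move_gripper(0.,40); st("grip")
    line_to(cw(lx,ly,.15),feed=.12); st("up")
    R2=Rd(TY+np.pi)
    movep(tw(tx,ty,.15),R2); st("tray")
    line_to(tw(tx,ty,.036),feed=.12)
    print("guard",line_to(tw(tx,ty,.0285),feed=.03,guard=4)); st("placed")
    move_gripper(.046); dwell(.1)
    line_to(tw(tx,ty,.15),feed=.2); st("done")
E
python3 - <<'E'
from h import *
cell(-.0025,-.0288,.040,0,-.04,-.01)
d=get_image("wrist"); save(d,"k_w")
d=get_image("scene"); save(d,"k_s")
E
```

```text
above t30.8 [ 0.5783 -0.0158  0.1601] F [-0.   0.7 -0.9] M [ 0.1  -0.13 -0.02] gap0.0401
guard False
down t32.2 [ 0.5788 -0.0158  0.0326] F [-0.4  0.5 -0. ] M [ 0.11 -0.15 -0.02] gap0.0399
grip t32.5 [ 0.5786 -0.0158  0.0325] F [-0.2 -1.4  4.5] M [0.12 0.04 0.01] gap0.0262
up t33.7 [ 0.5777 -0.0158  0.1492] F [-0.5 -0.3 -1.5] M [ 0.07 -0.12 -0.01] gap0.0259
tray t35.1 [ 0.5117 -0.4044  0.1499] F [ 0.6  0.4 -1.9] M [ 0.01 -0.18  0.01] gap0.0260
guard True
placed t36.5 [ 0.5117 -0.406   0.0294] F [-0.3  1.1  4.7] M [ 0.14 -0.02  0.01] gap0.0258
done t37.9 [ 0.5106 -0.405   0.1491] F [ 0.2 -0.   0.1] M [ 0.06 -0.2  -0.  ] gap0.0462
```

View pics/k_s.png

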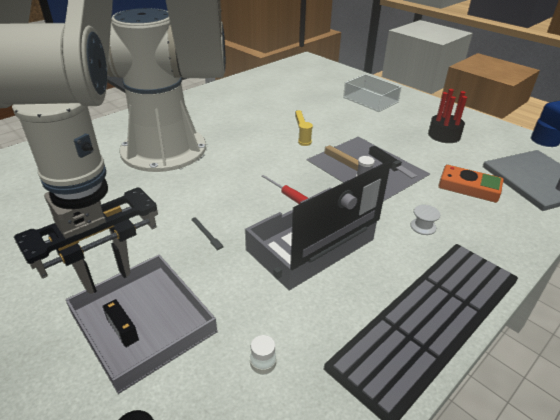

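The first cell stands upright in the tray at (120,322). Now the second.

Run:
```python
from h import *
cell(-.0015,.079,.032,0,.04,0)
movep(cw(-.13,0,.28),Rd(CY)); 
d=get_image("wrist"); save(d,"l_w"); np.savez("l_w",**d)
d=get_image("scene"); save(d,"l_s"); np.savez("l_s",**d);st()
```

```text
above t40.2 [0.5888 0.0906 0.16  ] F [-0.6 -0.4  0.3] M [ 0.08 -0.13  0.01] gap0.0319
guard False
down t41.7 [0.589  0.0916 0.0326] F [0.  0.2 0.5] M [ 0.07 -0.14 -0.01] gap0.0319
grip t41.9 [0.589  0.0916 0.0327] F [-0.2 -0.1  4.5] M [ 0.07 -0.06 -0.01] gap0.0258
up t43.0 [0.588  0.0914 0.1492] F [ 0.1  0.1 -1.2] M [ 0.08 -0.14 -0.  ] gap0.0260
tray t44.6 [ 0.5169 -0.3248  0.1499] F [-0.1  1.1 -1.3] M [ 0.04 -0.17 -0.05] gap0.0259
guard True
placed t46.0 [ 0.5171 -0.3261  0.0295] F [-0.8 -0.2  4.3] M [ 0.08 -0.06  0.01] gap0.0258
done t47.4 [ 0.5158 -0.3253  0.1491] F [ 0.1 -0.6 -0.2] M [ 0.07 -0.14 -0.02] gap0.0460
 t50.6 [0.4538 0.0237 0.2799] F [-0.2  0.1 -0.6] M [ 0.06  0.03 -0.03] gap0.0458
```

View pics/l_s.png

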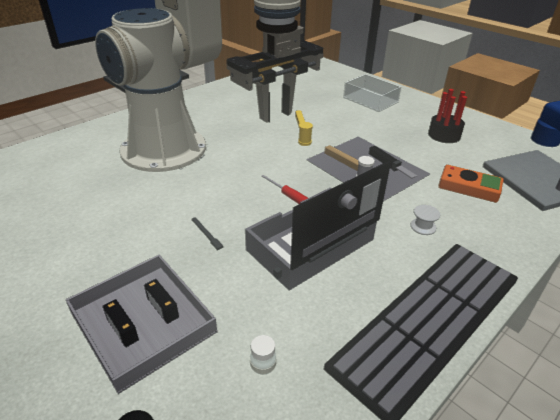

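View pics/l_w.png

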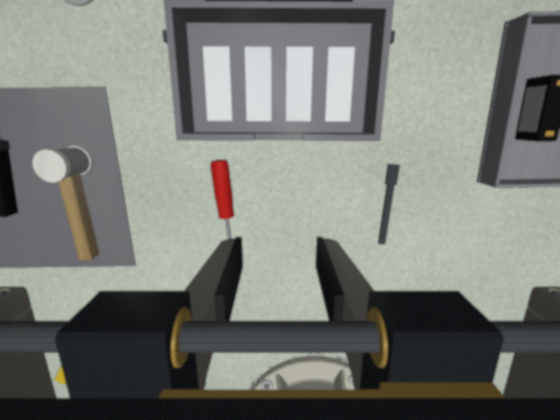

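The case is empty, with all four white bay floors bare at (218..340,85), and both cells stand in the tray at (120,322) and (160,300). Now to close the cover from behind.

Run:
```python
from h import *
R=Rd(CY); y=-.06; r=.130
def pos(th):
    px=.075-r*np.cos(th)+.006*np.sin(th); pz=.062+r*np.sin(th)+.006*np.cos(th)
    return cw(px+.010,y,pz+.017)
for th in (95,45,0): print(th, solve_ik(pos(np.radians(th)),R) is not None)
movep(cw(-.05,y,.35),R)
move_gripper(0.,20)
line_to(cw(.15,y,.35),feed=.25)
p=pos(np.radians(92)); q=cw(.14,y,p[2])
line_to(q,feed=.25); st("behind")
for th in range(92,-1,-8):
    g=line_to(pos(np.radians(th)),feed=.07,guard=25); st(str(th)+str(g))
    if g: break
    if th in(44,): d=get_image("scene"); save(d,"m_s1",180,60,460,300,2.5)
```

```text
95 True
45 True
0 True
behind t53.6 [ 0.7182 -0.0592  0.2106] F [ 0.6 -0.1  1.6] M [ 0.02  0.03 -0.01] gap0.0004
92False t54.4 [ 0.6737 -0.0554  0.209 ] F [ 0.5 -0.6  0.1] M [ 0.06  0.03 -0.01] gap0.0007
84False t54.8 [ 0.655  -0.0538  0.209 ] F [-0.1  0.8  0.5] M [-0.    0.03 -0.  ] gap0.0003
76False t55.2 [ 0.637  -0.0522  0.2066] F [0.6 0.8 0.4] M [ 0.02  0.03 -0.01] gap0.0004
68False t55.6 [ 0.6196 -0.0507  0.2018] F [-0.5  0.7 -0.1] M [0.05 0.01 0.01] gap0.0005
60False t56.0 [ 0.603  -0.0493  0.1945] F [ 0.3  0.2 -0.3] M [0.04 0.05 0.04] gap0.0003
52False t56.4 [ 0.5874 -0.0479  0.185 ] F [-1.2 -0.1  0.5] M [ 0.02  0.02 -0.03] gap0.0003
44False t56.8 [ 0.5732 -0.0467  0.1733] F [0.  0.2 0.4] M [ 0.04  0.02 -0.04] gap0.0003
36False t57.3 [ 0.561  -0.0456  0.1598] F [0.1 0.5 0.5] M [0.08 0.09 0.06] gap0.0005
28False t57.7 [ 0.5507 -0.0448  0.1449] F [-0.4 -0.5 -0.4] M [ 0.    0.03 -0.01] gap0.0004
20False t58.1 [ 0.5426 -0.0441  0.1286] F [-0.6 -0.4 -0.1] M [ 0.    0.01 -0.01] gap0.0006
12False t58.5 [ 0.5369 -0.0436  0.1114] F [ 1.   0.4 -0.3] M [ 0.05 -0.01  0.03] gap0.0003
4False t58.9 [ 0.5335 -0.0433  0.0935] F [ 0.7 -0.2 -0.5] M [0.01 0.03 0.02] gap0.0007
```

View pics/m_s1.png

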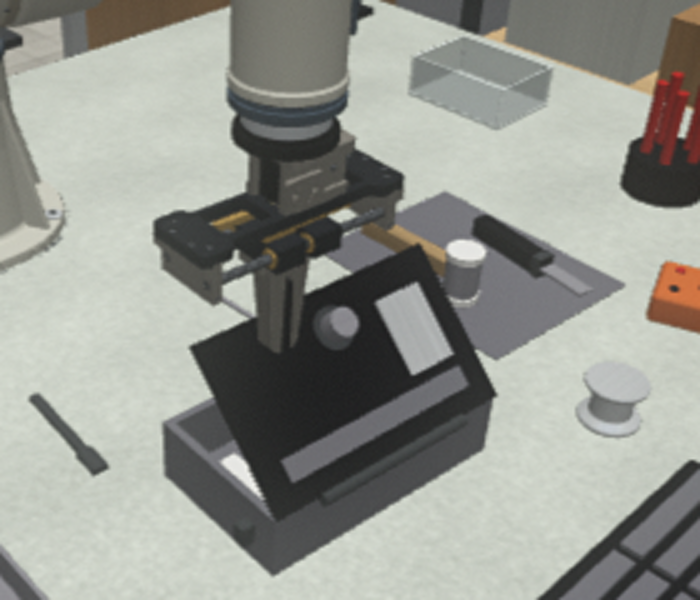

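Run:
```python
from h import *
p=observe()["position"]
print(line_to([p[0],p[1],.078],feed=.03,guard=12)); st("press")
line_to([p[0],p[1],.2],feed=.25)
movep([.40,.35,.25],Rd(-.1)); dwell(.2)
d=get_image("wrist"); save(d,"n_w"); np.savez("n_w",**d)
d=get_image("scene"); save(d,"n_s",180,100,460,300,2.8); np.savez("n_s",**d);st()
```

```text
True
press t59.3 [ 0.5343 -0.0434  0.0853] F [-3.1 -0.7 11.2] M [ 0.1   0.63 -0.02] gap0.0007
 t61.8 [0.4004 0.3495 0.25  ] F [ 0.9 -0.4 -0.4] M [ 0.1   0.09 -0.01] gap-0.0003
```

View pics/n_w.png

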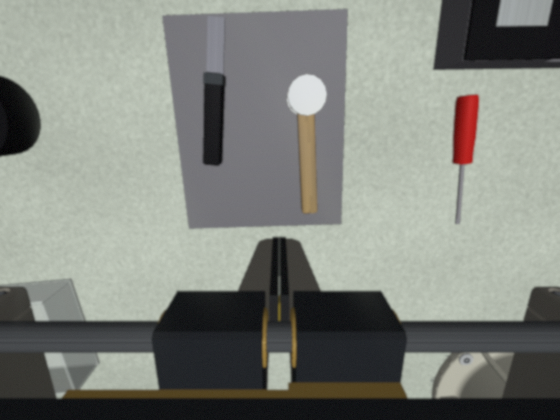

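View pics/n_s.png

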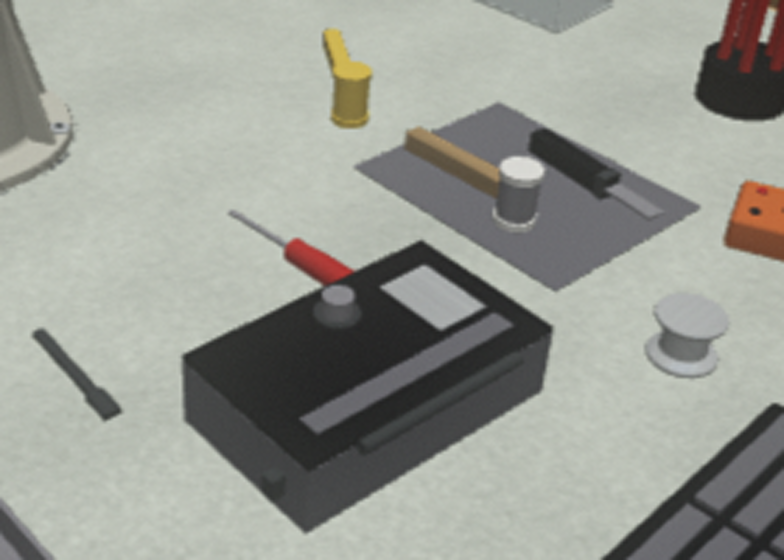

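The cover is shut: the press stopped with the fingertip at 68.3 mm, against 68 expected. In the mat view the mallet head is at (307,95) and its handle end at (309,212).

Run:
```python
from h import *
d=dict(np.load("n_w.npz")); f=d["frame"].astype(int)
m=np.zeros((420,560),np.uint8); b=(f.min(2)>175); m[60:130,280:335]=b[60:130,280:335]
(cu,cv_),rad=cv2.minEnclosingCircle(np.argwhere(m)[:,::-1].astype(np.float32)); print(cu,cv_,rad)
H=onz(d,cu,cv_,.063)[:2]; E=onz(d,309,212.5,.044)[:2]
print(H,E,np.linalg.norm(H-E)); x=(H-E)/np.linalg.norm(H-E); a=np.arctan2(x[1],x[0]); print(a)
np.savez("mal",H=H,a=a)
g=H-.045*x; R=Rd(a)
move_gripper(.045,60)
movep([*g,.13],R)
print(line_to([*g,.031],feed=.12,guard=8)); st("down")
move_gripper(0,60); st("grip")
line_to([*g,.10],feed=.1); line_to([*g,.18],feed=.15); st("up")
pt=cw(-.040,0,0); pg=cw(-.040-.045,0,0)
movep([pg[0],pg[1],.18],Rd(CY)); dwell(.1); st("over")
d=get_image("wrist"); save(d,"o_w"); np.savez("o_w",**d)
d=get_image("scene"); save(d,"o_s",180,60,460,300,2.5)
```

```text
305.6501770019531 94.13481140136719 20.497934341430664
[0.50353428 0.30934436] [0.36318768 0.3139453 ] 0.14042199719226608
-0.03277091612211263
False
down t64.2 [0.459  0.3112 0.0317] F [ 0.2  0.5 -0.5] M [ 0.05  0.01 -0.04] gap0.0450
grip t64.7 [0.4587 0.3109 0.0313] F [-1.6 -0.4  4.1] M [-0.04  0.05 -0.03] gap0.0199
up t66.2 [0.458  0.3105 0.1791] F [ 0.3 -0.4 -3.5] M [ 0.03  0.14 -0.03] gap0.0196
over t67.4 [0.4987 0.0211 0.1799] F [ 0.2  0.2 -3.8] M [0.09 0.12 0.03] gap0.0196
```

View pics/o_w.png

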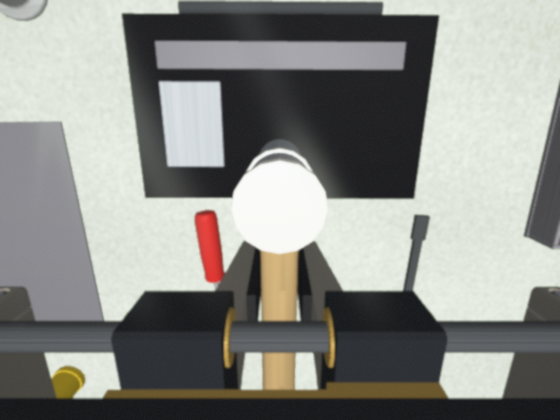

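View pics/o_s.png

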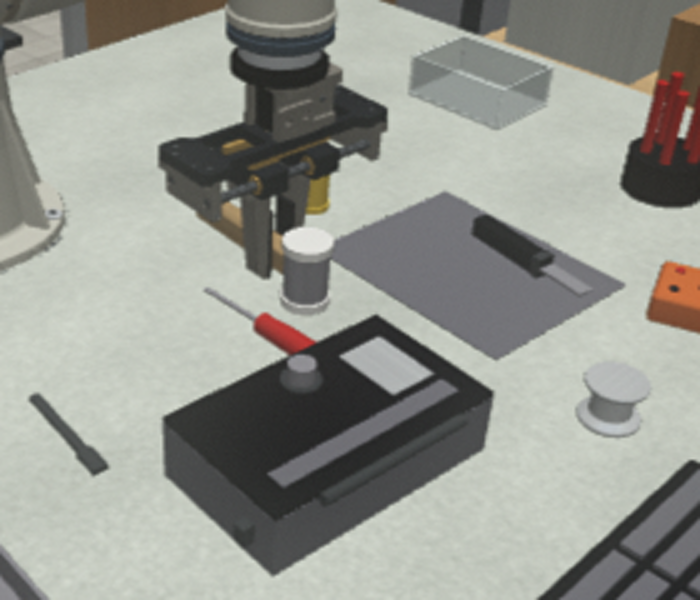

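Run:
```python
from h import *
d=dict(np.load("o_w.npz")); print("head",onz(d,279.5,206,.2115),"want pin",cw(-.04,0,0))
pg=cw(-.040-.045,0,0)
line_to([pg[0],pg[1],.13],feed=.15); st("near")
g=line_to([pg[0],pg[1],.098],feed=.10,guard=14); st("hit"+str(g))
d=get_image("scene"); save(d,"p_s0",180,60,460,300,2.5)
line_to([pg[0],pg[1],.13],feed=.15)
d=get_image("scene"); save(d,"p_s",180,60,460,300,2.5)
```

```text
head [0.54414279 0.01661113 0.2115    ] want pin [0.54339783 0.01608576 0.        ]
near t68.0 [0.4986 0.0202 0.1301] F [-0.2  0.1 -2.8] M [0.04 0.09 0.01] gap0.0194
hitTrue t68.4 [0.5001 0.0201 0.0987] F [-3.  -0.4  8.5] M [-0.02  0.4   0.03] gap0.0198
```

View pics/p_s0.png

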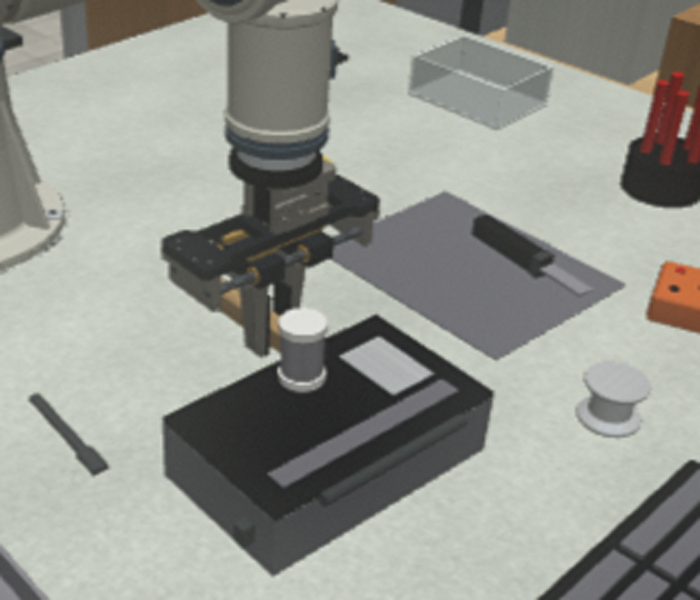

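Run:
```python
from h import *
pg=cw(-.040-.045,0,0)
line_to([pg[0],pg[1],.112],feed=.15)
g=line_to([pg[0],pg[1],.092],feed=.10,guard=24); st("hit"+str(g))
line_to([pg[0],pg[1],.13],feed=.15)
line_to([*cw(-.2,0,0)[:2],.17],feed=.2); dwell(.2); st()
d=get_image("wrist"); save(d,"q_w"); np.savez("q_w",**d)
d=get_image("scene"); save(d,"q_s",180,60,460,300,2.5); np.savez("q_s",**d)
```

```text
hitTrue t69.3 [0.4987 0.0201 0.094 ] F [-1.   0.1  1.3] M [ 0.14  0.38 -0.  ] gap0.0196
 t70.7 [0.3847 0.0298 0.1696] F [ 0.5 -0.5 -2.9] M [0.04 0.06 0.01] gap0.0194
```

View pics/q_w.png

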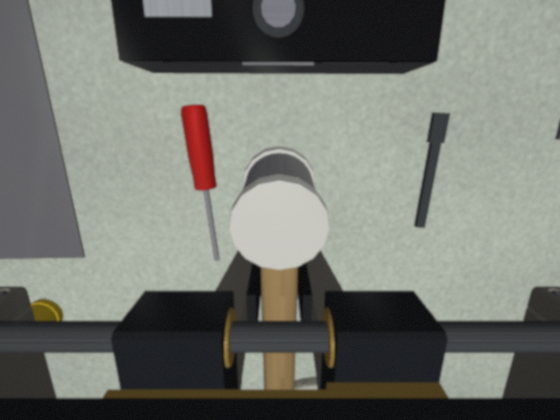

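View pics/q_s.png

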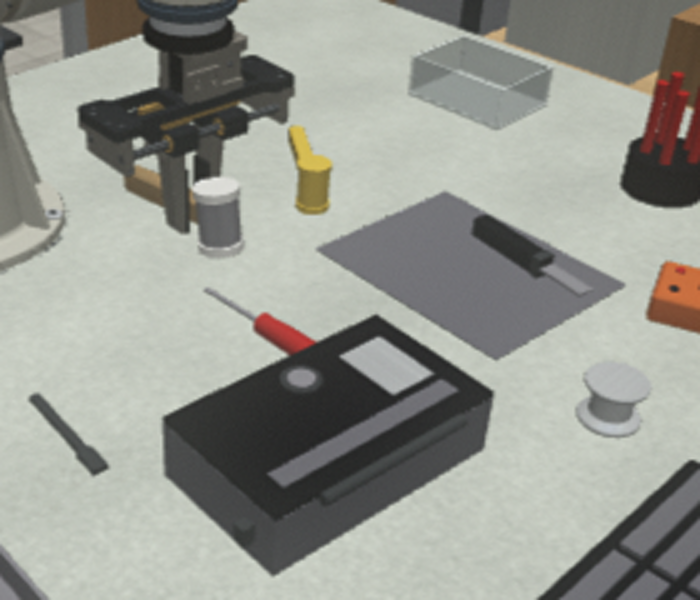

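Run:
```python
from h import *
for n,u,v in (("q_s",180+300/2.5,60+379/2.5),("q_w",278,9)):
    d=dict(np.load(n+".npz")); P=cloud(d); u,v=int(round(u)),int(round(v))
    print(n,u,v,"pin",P[v-1:v+2,u-1:u+2].reshape(-1,3).mean(0).round(4), "z=.072:",onz(d,u,v,.072).round(4),"expected px",proj(d,cw(-.04,0,.072)),proj(d,cw(-.04,0,.090)))
d=dict(np.load("q_s.npz")); P=cloud(d)
for l in ((-.04,.03),(-.04,-.03),(-.06,.0),(-.065,.08),(-.065,-.08)):
    u,v=proj(d,cw(*l,.068)).round().astype(int); print(l,P[v,u].round(4))
# mallet head tilt from depth cloud in scene (points of top face)
f=d["frame"].astype(int)
m=np.zeros((420,560),bool); b=f.min(2)>165; m[125:150,250:285]=b[125:150,250:285]
q=P[m]; q=q[q[:,2]>.15]; print(len(q)); 
if len(q)>20:
    A=np.c_[q[:,:2],np.ones(len(q))]; print(np.linalg.lstsq(A,q[:,2],rcond=None)[0],q.mean(0))
```

```text
q_s 300 212 pin [0.5471 0.0129 0.0719] z=.072: [0.5471 0.0128 0.072 ] expected px [299.80970918 210.5970202 ] [300.16793014 204.0940881 ]
q_w 278 9 pin [0.543  0.0164 0.0724] z=.072: [0.5432 0.0164 0.072 ] expected px [278.35723599   8.60883489] [278.32955352  -0.74376815]
(-0.04, 0.03) [0.5464 0.046  0.0681]
(-0.04, -0.03) [ 0.5411 -0.015   0.0696]
(-0.06, 0.0) [0.5269 0.0146 0.0706]
(-0.065, 0.08) [0.5249 0.0998 0.066 ]
(-0.065, -0.08) [ 0.5112 -0.061   0.0687]
114
[ 0.45238343 -0.29946001  0.02475227] [0.42926184 0.01964616 0.21305997]
```

The pin top reads 71.9 mm in the scene depth and 72.4 mm in the wrist depth, against 72 for fully down. The cover reads about 68 mm. The mallet has pitched slightly in the grip, so I'll set it down gently.

Run:
```python
from h import *
M=np.load("mal.npz"); H=M["H"];a=float(M["a"]); x=np.array([np.cos(a),np.sin(a)])
g=H-.045*x; R=Rd(a)
movep([*g,.17],R)
line_to([*g,.055],feed=.15)
print(line_to([*g,.026],feed=.025,guard=2.5)); st("down")
d=get_image("scene"); save(d,"r_s",260,80,460,230,3.5)
```

```text
True
down t73.9 [0.4583 0.3107 0.0262] F [-0.3  0.5  6.3] M [ 0.14 -0.04  0.04] gap0.0197
```

View pics/r_s.png

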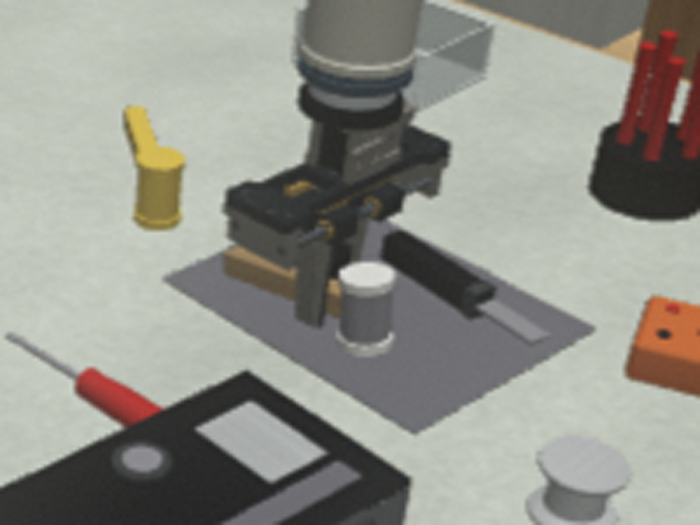

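The mallet has reached the mat, with its head at (367,310), well inside. I'll release it, retreat and check.

Run:
```python
from h import *
s=observe();p=s["position"]
move_gripper(.05); dwell(.3)
line_to([p[0],p[1],.16],feed=.12)
movep([.40,.35,.27],Rd(-.1)); dwell(.3)
d=get_image("wrist"); save(d,"s_w"); np.savez("s_w",**d)
movep([.30,-.30,.35],Rd(-.5)); dwell(.3); st()
d=get_image("top"); save(d,"s_t"); d=get_image("scene"); save(d,"s_s",60,60,460,360,2)
```

```text
t79.8 [ 0.3002 -0.2998  0.35  ] F [-0.5 -0.2  0.6] M [0.03 0.03 0.01] gap0.0500
```

View pics/s_w.png

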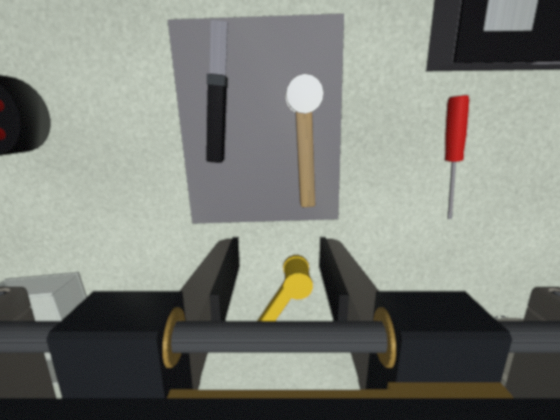

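View pics/s_s.png

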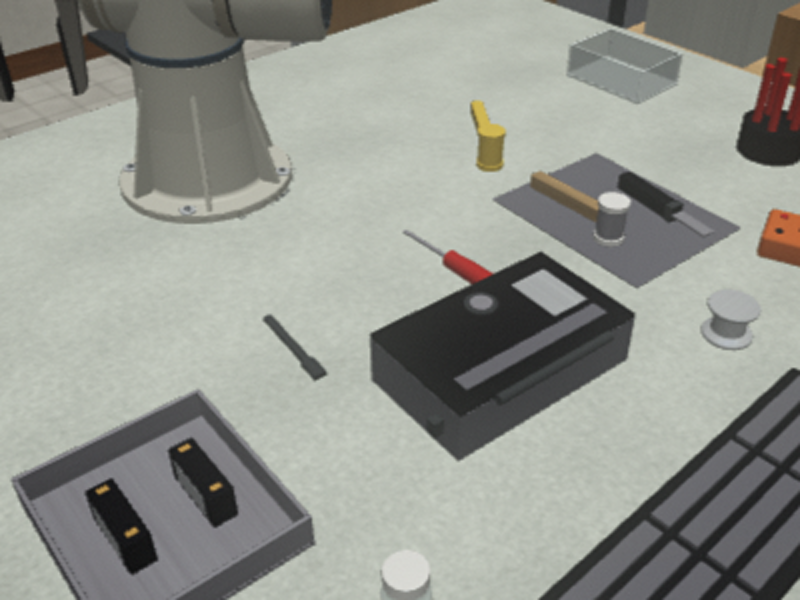

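View pics/s_t.png

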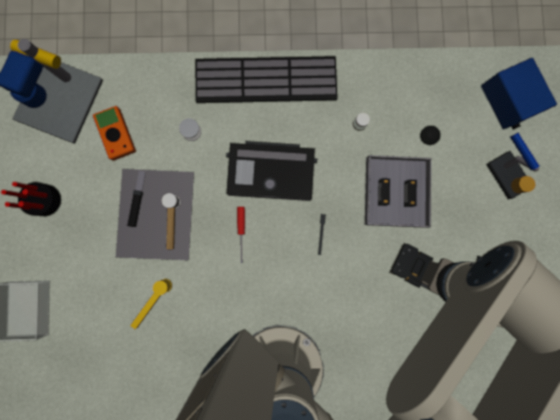

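All the checks look right: both tools are on the mat, both cells are in the tray, the cover is shut and the pin is flush. The bystander objects match the first top view: screwdriver (241,220), tweezers (322,233), jar (362,121) and spool (190,129).

```bash
python3 -c "
from bench import *
print(finish_job())"
```

```text
the job is handed in; nothing more can be done
None
```

The job is done and handed in at about 80 s of the 210 s allowed; no verdict is reported.

**What I did:**
- **Cover:** I pried it up with the blade in the notch and swung it to upright with the blade. The blade then went back on the mat.
- **Cells:** Only two cells were in the case (bays y = +81 and -27 mm). Both now stand upright in the tray.
- **Closing and pin:** I shut the cover with closed fingers and drove the pin down with two mallet strokes. The mallet then went back on the mat.

**Last checks:**
- **Case:** Its four bays were bare before I closed it. The closing press stopped with the fingertip at 68.3 mm, against 68 mm for a shut cover.
- **Pin:** Its top read 71.9 mm in the scene view and 72.4 mm in the wrist view, against 72 mm for fully down.
- **Tools and bystanders:** Both tools lie wholly inside the mat. The driver, tweezers, jar and spool are where they started, as far as the top view shows.

**What went differently:**
- The mallet was knocked about 4 cm during the run, so I located it again before using it.
- The second stroke stopped 5 mm lower than the first because the mallet pitched slightly in the grip. It settled upright when released.
- Single depth readings on the shut cover scattered by 2–3 mm (66.0 to 70.6 mm), so I relied on the contact height for that check.

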